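# Purge key on the hob service box

## Robot

A 6-joint arm with a two-finger parallel gripper is mounted at the origin on a cart in front of the work surface, level with it; the furniture and walls round the work are solid. World frame = base frame: x ahead of the robot, y to its left, z up, the work surface at z = 0. Lengths are in mm, angles in rad, forces in N, time in s.
With the tool pointing down it reaches from about 275 to 750 mm from the base axis. Payload 10.2 kg.
Tool frame: the origin (TCP) lies midway between the tips of the shut fingers; the grasp point (between the pads) lies 19 mm behind it; z points along the fingers, y is the direction in which the jaws open and shut (so a half turn about z gives the same grasp; the last joint's range is limited). The gripper opens to 85 mm and grips with 20 to 120 N. Pads are 22 mm wide; open, the fingers measure 114 mm over their backs; the gripper's body (76 mm by 85 mm) begins 54 mm behind the grasp point. The pads swing forward as they close: fully open they stand 13 mm farther back than shut.
Start: joints at [-1.389, 0.313, 1.498, -0, 1.331, -0.223], TCP at [206.751, -482.581, 207.194] pointing down, gripper open.
Joint ranges: [-2.94, 2.94], [-0.97, 2.17], [0.19, 2.56], [-1.23, 4.37], [0.02, 3.11], [-2.88, 2.88]. Speed limits (rad/s): [2.39, 2.39, 3.01, 3.14, 3.14, 3.14].

## Interface

Orientations are given as a unit quaternion [w, x, y, z].
In Python, from rig import sense, optics, ctrl gives the robot as it stands.
- The arm moves only by the tool play_rows, never from a script. Its argument "plan" is a list of rows, each a list of 7 numbers: the shift along the world's x, y, z in mm, then the turn, a rotation vector about the world's x, y, z in rad, then the opening, from -1 (shut) to 1 (fully open), so that 0 is half open. A call has 1 to 5 rows; each row shifts and turns the pose as measured when the row begins; what a row does not reach is not made up. A row lasts 1/12 s, in which the tool goes at most 41.7 mm and 7.16 degrees, less where a joint would pass 70% of its speed; a pose out of reach is approached as far as the arm can. A call is refused whole if a number of a shift passes 41.7 or a number of a turn 0.125, either way. A call with a gripper value outside its range is refused whole. The fingers move at their own pace and stop on an object; "grip_force" is the grip in N (left out, the last holds). Time passes only in rows, so rows that do not move let the fingers close. It gives the time, the measured TCP pose, the force and the opening at its end, in the units of the state.
- sense(): the state, without advancing time (a new reading comes with each control period).
- optics.capture(name): name is "scene" or "top"; returns a dict with "img" (400x640x3 uint8, blue, green, red), "fx", "fy", "cx", "cy" (pixels), "world_to_cam" (4x4, takes a point from world to camera coordinates). Camera axes: x right, y up, looking along -z (the intrinsics and any distortion apply to the point x, -y, -z); pixel columns grow to the right and rows downward; lengths in mm; the calibration is good to about 2 mm. A picture is of the moment at which its call begins. There is no depth.
- ctrl.finish_job(): hands the job in, once; it reports no verdict.
The state is a dict: "time_s": time; "joints": joint angles; "dq": joint speeds; "tau": joint torques, N m; "eef_pos": TCP position; "ee_rot": TCP orientation; "force": force on the tool from outside, world axes, zero at the start; "wrist_torque": the same for the moment, N m; "grip_width": opening from 0.0 (shut) to 1.0 (fully open).
Only numpy, scipy, OpenCV 4.12 (cv2) and the standard library are available. Lean on these libraries where they do the work, as an engineer would, in place of code of your own. Each camera call takes 0.05 s, during which the arm holds its last target. There are 200 camera calls.

## Task

On the steel service box, turn the selector sleeve to position 4 (its pointer at the row of four dots). Then take the key with the round head out of the key stand, push it fully home into the box's lock past its stiff pins, and turn it a quarter turn clockwise (seen from above) to its stop. The lock springs back, so finish while still gripping the key and holding it turned; leave the square-headed key and the other things where they are.

Things in the scene. Friction and masses are not known exactly. Their poses are not given: they have to be found in the camera images.
- sleeve (a joint): selector sleeve on the left (+y) half of the service box, in rad: 0 at position 1, 0.4 at 2, 0.8 at 3, 1.2 at 4, 1.6 at 5; it clicks into each position and grows as the sleeve is turned anticlockwise seen from above. At 0.8 its pointer faces the box's -x (front). The clicks take about 0.1 N m.
- sleeve_grip (a point): point on the sleeve's axis, fixed to the box, 26 mm above the box's top. The sleeve is an upright fluted aluminium barrel, 42 mm in diameter, its top 15 mm above this point; its 56 mm black foot flange ends 18 mm below this point. A line on its top and a nib on the flange point at rows of 1 to 5 dots on the box, left to right as seen from the robot. Axes: the box's.
- lock_mouth (a point): centre of the keyway's mouth, level with the box's top, 100 mm to the -y side of the sleeve along the box's y; axes fixed to the box, z up. Keyway 6.5 x 17.5 mm, long side along the box's y when the lock is at 0, 28 mm deep, closed below, mouth chamfered. A collar 44 mm wide with a 26 mm opening stands 6 mm high round it. Two sprung pins, 9 and 17 mm down, take a push of about 4 to 12 N to pass.
- service_box: fixed steel case 130 x 210 x 60 mm (x, y, z) with the sleeve on its +y half and the lock on its -y half; origin at the centre of its underside, front faces -x
- plug (a joint): the lock's turning plug, in rad: 0 at rest, grows as the key is turned clockwise seen from above, stop at 1.48. A spring (0.02 N m at 0 to 0.1 N m at the stop) turns it back when let go. The key has about 0.1 rad of play in it, so the key itself turns about 1.57 rad.
- round_key_head (a point): centre of the round head of the wanted key. The key stands upright in the key stand: black disc head 36 mm in diameter and 10 mm thick (thin along the key's x: grip it there), above a steel blade 5 mm thick (x) and 16 mm wide (y) with a rounded end. 40 g. z up along the blade.
- round_key_tip (a point): the lower end of the round-headed key's blade, 60 mm below the head's centre (18 mm of head, 42 mm of blade). In the stand the blade stands 34 mm deep, so lift it by more than that.
- square_key_head (a point): centre of the other key's head, a black square 36 x 36 x 10 mm, same blade; to be left in the stand. It stands 84 mm from the round-headed key; which of them is on the left varies.
- key_stand: fixed wooden block 70 x 160 x 40 mm with two slots 34 mm deep, 42 mm either side of its centre along its y; the blades' wide side lies along its y. Origin at the centre of its underside. Box and stand may change sides.
- ring_large: bystander: steel forming ring, 64 mm wide, 36 mm high
- ring_small: bystander: steel forming ring, 41 mm wide, 36 mm high
- prep_bowl: bystander: small steel bowl, 115 mm wide, 38 mm high
- thermometer: bystander: yellow folding food thermometer, 226 mm long, lying flat
- salt: bystander: steel shaker, 69 mm wide, 96 mm high
- clock: bystander: round kitchen timer with a red top, 62 mm wide, 54 mm high

How it is judged (in metres and radians):
On the way, in this order (a step that is already met when the one before it is completed fails the run):
1. the sleeve stands at position 4 (value of joint sleeve between 1.08 and 1.32 rad), for 0.2 s.
2. the round-headed key is fully home in the lock, not yet turned (all of step 1 and z of round_key_tip in the frame of lock_mouth below -0.0245 m and horizontal distance between round_key_tip and lock_mouth below 0.004 m and angle between round_key_tip's own z axis and vertical below 0.15 rad and value of joint plug below 0.5 rad), for 0.1 s.
3. the key is turned to the stop (all of step 1 and z of round_key_tip in the frame of lock_mouth below -0.0245 m and horizontal distance between round_key_tip and lock_mouth below 0.004 m and angle between round_key_tip's own z axis and vertical below 0.15 rad and value of joint plug above 1.3 rad), for 0.2 s.
At the end, for the whole second after the job is handed in: the sleeve at position 4 (1.08 to 1.32 rad), the round-headed key at least 24.5 mm deep in the 28 mm keyway, within 4 mm of its centre and 0.15 rad of upright, the plug held beyond 1.3 rad (stop at 1.48) with the fingers gripping the key (all of step 3 and contact force between the fingers and round_key above 1 N); the arm keeps its last pose, push and grip.
It fails at once if the square-headed key is pulled or knocked out of place (distance of square_key_head from where it was at the start of the episode above 0.015 m).
It fails at once if a bystander is shoved (distance of any of ring_large, ring_small, prep_bowl, thermometer, salt, clock from where it was at the start of the episode above 0.02 m).
It also fails if it takes over 61 s, if anything falls off the work surface, if the arm or the gripper's body presses on something with over 40 N, if the wrist force passes 120 N, or if a joint passes its speed limit or range.

## Working session

There is one attempt and no reset: what is moved stays moved. The work goes in short steps, Python scripts to look and compute and a tool call to move; the robot and the scene stay as the last step left them, time stands still between calls to the robot, and variables do not carry over. Pictures are saved under pics/ and viewed, about 8 in all and at most 12, crops included, and the job is handed in when it is done.

Besides the shell and the picture viewer there is one more tool, called after ">>>" as a command line: name --pt "numbers of a row" for each row, then --argument value for the rest. play_rows: Moves the arm, as the interface text tells. Its arguments: {"type":"object","properties":{"plan":{"type":"array"},"grip_force":{"type":"number"}},"required":["plan"]}

```bash
mkdir -p pics; cat > h.py <<'E'
import numpy as np, cv2
from rig import sense, optics, ctrl
def cap(n):
    c=optics.capture(n); return c
def proj(c,P):
    P=np.atleast_2d(P).astype(float); q=(c["world_to_cam"]@np.c_[P,np.ones(len(P))].T).T
    return np.c_[c["fx"]*q[:,0]/-q[:,2]+c["cx"], c["fy"]*-q[:,1]/-q[:,2]+c["cy"]]
def ray(c,uv):
    M=np.array(c["world_to_cam"]);R=M[:3,:3];o=-R.T@M[:3,3]
    d=R.T@np.array([(uv[0]-c["cx"])/c["fx"],-(uv[1]-c["cy"])/c["fy"],-1.]); return o,d/np.linalg.norm(d)
def onz(c,uv,z):
    o,d=ray(c,uv); return o+d*(z-o[2])/d[2]
E
python3 - <<'E'
from h import *
for n in("scene","top"):
    c=cap(n); cv2.imwrite(f"pics/{n}0.png",c["img"]); np.set_printoptions(suppress=True,precision=3)
    print(n,{k:v for k,v in c.items() if k!="img"}, ray(c,(320,200)))
print(sense())
E
```

```text
scene {'fx': 362.06541319087086, 'fy': 362.06541319087086, 'cx': 313.6611960808443, 'cy': 198.07576862276943, 'world_to_cam': array([[   -0.86 ,    -0.51 ,    -0.004,   458.907],
       [    0.342,    -0.583,     0.737,  -207.359],
       [   -0.378,     0.633,     0.676, -1047.563],
       [    0.   ,     0.   ,     0.   ,     1.   ]])} (array([ 69.519, 775.873, 862.653]), array([ 0.361, -0.639, -0.68 ]))
top {'fx': 442.437727238791, 'fy': 442.437727238791, 'cx': 321.17122078180734, 'cy': 198.01199456899175, 'world_to_cam': array([[   -0.029,    -1.   ,    -0.006,    67.846],
       [    0.986,    -0.029,     0.166,  -542.892],
       [   -0.166,    -0.001,     0.986, -1758.32 ],
       [    0.   ,     0.   ,     0.   ,     1.   ]])} (array([ 244.865,   49.959, 1824.437]), array([ 0.162,  0.004, -0.987]))
{'time_s': 0.1, 'joints': array([-1.389,  0.313,  1.498, -0.   ,  1.331, -0.223]), 'dq': array([ 0.   , -0.001, -0.002,  0.   , -0.001,  0.   ]), 'tau': array([  0.003, -41.29 , -26.014,  -0.   ,   0.003,   0.   ]), 'eef_pos': array([ 206.72 , -482.325,  206.695]), 'ee_rot': array([-0.001,  0.98 ,  0.201,  0.   ]), 'force': array([-0.598, -0.322, -0.239]), 'wrist_torque': array([ 0.023, -0.03 , -0.028]), 'grip_width': 0.996213057529404}
```

View pics/scene0.png

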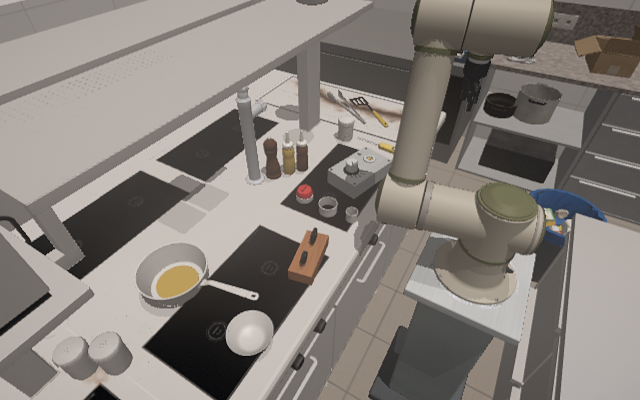

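View pics/top0.png

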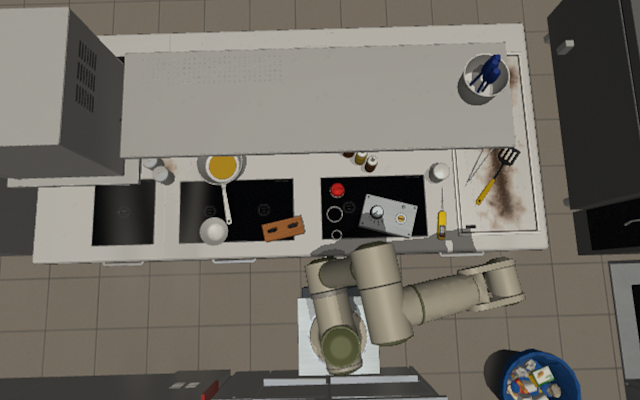

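The scene view shows the service box at about (360,170) and the wooden stand at about (310,255), partly behind the arm. In the top view the box is at about (388,215) and the stand at about (283,228). Next I'll enlarge both.

```bash
python3 - <<'E'
from h import *
t=cv2.imread("pics/top0.png");s=cv2.imread("pics/scene0.png")
def cr(im,x,y,w,h): return cv2.resize(im[y:y+h,x:x+w],(400,300),interpolation=cv2.INTER_CUBIC)
o=np.vstack([np.hstack([cr(t,350,187,80,60),cr(t,250,205,68,51)]),np.hstack([cr(s,320,140,80,60),cr(s,270,220,84,63)])])
cv2.imwrite("pics/crop1.png",o)
c=cap("top")
for n,uv,z in(("box",(388,215),60),("stand",(283,228),40)): print(n,onz(c,uv,z).round(0))
E
```

```text
box [ 465. -214.   60.]
stand [427. 210.  40.]
```

View pics/crop1.png

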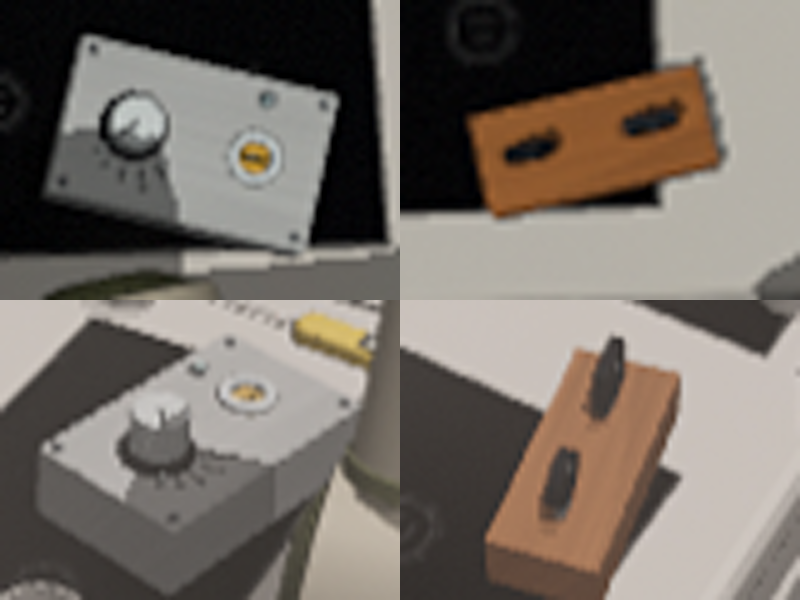

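The crop shows the box top corners, the brass lock at crop (255,157) and the sleeve top at (135,120). The two key heads stand on the stand, and I can't yet tell which is round. I'll zoom in on the heads and measure.

```bash
python3 - <<'E'
from h import *
np.set_printoptions(suppress=True,precision=2)
T=cap("top");S=cap("scene")
t=np.median([cap("top")["img"] for _ in range(3)],0).astype(np.uint8);s=np.median([cap("scene")["img"] for _ in range(3)],0).astype(np.uint8)
def cr(im,x,y,w,h): return cv2.resize(im[y:y+h,x:x+w],(400,300),interpolation=cv2.INTER_CUBIC)
o=np.vstack([np.hstack([cr(t,262,219,24,18),cr(t,282,216,24,18)]),np.hstack([cr(s,285,242,32,24),cr(s,295,225,32,24)])])
cv2.imwrite("pics/crop2.png",o)
# stand: orange mask in top
for nm,im,c in(("top",t,T),("scene",s,S)):
    hsv=cv2.cvtColor(im,cv2.COLOR_BGR2HSV)
    m=cv2.inRange(hsv,(5,90,40),(18,255,255)); x0,y0,w,h=(255,210,55,40) if nm=="top" else (280,220,60,70)
    mm=np.zeros_like(m);mm[y0:y0+h,x0:x0+w]=m[y0:y0+h,x0:x0+w]
    cs,_=cv2.findContours(mm,0,1);k=max(cs,key=cv2.contourArea);r=cv2.minAreaRect(k);print(nm,"stand",r)
    if nm=="top":
        b=cv2.boxPoints(r);P=np.array([onz(c,q,40) for q in b]);print(P,np.linalg.norm(np.diff(P,axis=0),axis=1),P.mean(0))
    # dark heads inside
    g=cv2.cvtColor(im,cv2.COLOR_BGR2GRAY);hull=np.zeros_like(m);cv2.fillConvexPoly(hull,cv2.convexHull(k),255)
    d=cv2.inRange(hsv,(0,0,0),(180,110,75))&hull
    n,l,st,ce=cv2.connectedComponentsWithStats(d)
    for i in range(1,n):
        if st[i,4]>15: 
            kk=cv2.findContours((l==i).astype(np.uint8),0,1)[0][0]
            print(nm,"head",st[i],ce[i],cv2.minAreaRect(kk),onz(c,ce[i],76))
    # brass
    bx=(375,205,40,25) if nm=="top" else (360,150,25,20)
    mb=cv2.inRange(hsv,(12,120,90),(35,255,255));q=np.zeros_like(mb);q[bx[1]:bx[1]+bx[3],bx[0]:bx[0]+bx[2]]=mb[bx[1]:bx[1]+bx[3],bx[0]:bx[0]+bx[2]]
    ys,xs=np.nonzero(q);print(nm,"brass",len(xs),xs.mean(),ys.mean(),onz(c,(xs.mean(),ys.mean()),60))
# box corners
for nm,c,pts in(("top",T,[(82,35),(338,95),(305,250),(45,195)]),("scene",S,[(40,447),(225,337),(165,535)])):
    im=t if nm=="top" else s; g=cv2.cvtColor(im,cv2.COLOR_BGR2GRAY)
    o=np.array([[350+x/5,187+y/5] if nm=="top" else [320+x/5,140+(y-300)/5] for x,y in pts],np.float32)-.4
    P=np.array([onz(c,q,60) for q in o]);print(nm,o.tolist(),"\n",P,np.linalg.norm(np.diff(P,axis=0),axis=1),P.mean(0))
E
```

```text
top stand ((282.26885986328125, 228.64259338378906), (18.666706085205078, 40.42544174194336), 76.75948333740234)
[[445.3  301.12  40.  ]
 [478.44 140.87  40.  ]
 [404.03 125.13  40.  ]
 [371.34 284.32  40.  ]] [163.64  76.05 162.51] [424.78 212.86  40.  ]
top head [288 224   9   4  23] [291.91 225.26] ((292.0588684082031, 225.23533630371094), (2.425356149673462, 8.246211051940918), 75.96376037597656) [433.33 171.2   76.  ]
top brass 24 400.5833333333333 218.0 [ 451.57 -263.89   60.  ]
scene stand ((307.5689392089844, 256.32757568359375), (27.66860580444336, 54.03734588623047), 21.801406860351562)
scene head [311 232   6  12  53] [313.15 237.19] ((313.5, 237.5), (11.0, 5.0), 90.0) [426.21 183.16  76.  ]
scene head [300 251   7  13  54] [303.52 257.63] ((303.7500305175781, 257.2500305175781), (4.743415832519531, 12.016654968261719), 18.434947967529297) [411.19 259.91  76.  ]
scene brass 0 nan nan [nan nan nan]
top [[366.0, 193.60000610351562], [417.20001220703125, 205.60000610351562], [410.6000061035156, 236.60000610351562], [358.6000061035156, 225.60000610351562]] 
 [[ 554.95 -129.88   60.  ]
 [ 499.81 -333.64   60.  ]
 [ 375.98 -299.36   60.  ]
 [ 425.92  -94.42   60.  ]] [211.09 128.49 210.94] [ 464.17 -214.33   60.  ]
scene [[327.6000061035156, 169.0], [364.6000061035156, 147.0], [352.6000061035156, 186.60000610351562]] 
 [[ 554.36 -134.27   60.  ]
 [ 497.73 -327.53   60.  ]
 [ 434.05  -92.32   60.  ]] [201.38 243.68] [ 495.38 -184.71   60.  ]<stdin>:27: RuntimeWarning: Mean of empty slice.
  ret = ret.dtype.type(ret / rcount)
```

View pics/crop2.png

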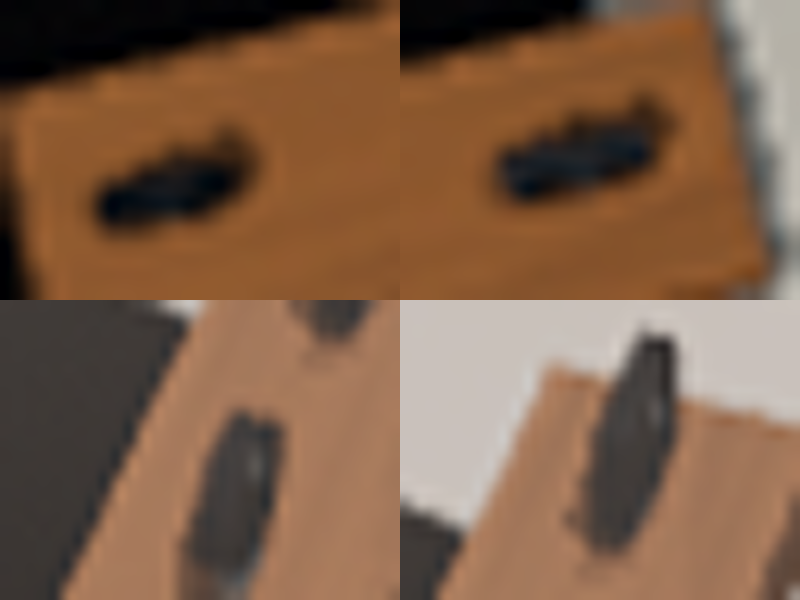

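The left (+y) head has a rounded outline and blade showing below it, so it is the round key, at about (418,252). The right head has sharp corners and a longer silhouette, so it is the square one. The box centre is at about (464,-214) with yaw about -0.26, which puts the sleeve at about (477,-166). I'll move above the sleeve.

>>> play_rows --pt "27 31.5 0 0 0 0 1" --pt "27 31.5 0 0 0 0 1" --pt "27 31.5 0 0 0 0 1" --pt "27 31.5 0 0 0 0 1" --pt "27 31.5 0 0 0 0 1" --grip_force 40

```text
time_s: 0.97
eef_pos: [339.6, -325.4, 206.3]
ee_rot: [0.001, 0.981, 0.195, -0.0]
force: [-0.0, -0.7, 0.3]
grip_width: 1.002
```

>>> play_rows --pt "27 31.5 0 0 0 0 1" --pt "27 31.5 0 0 0 0 1" --pt "27 31.5 0 0 0 0 1" --pt "27 31.5 0 0 0 0 1" --pt "20 24 0 0 0 0 1"

```text
time_s: 1.38
eef_pos: [468.3, -171.1, 207.4]
ee_rot: [0.001, 0.981, 0.195, 0.0]
force: [0.6, -1.1, -0.1]
grip_width: 0.996
```

```bash
python3 - <<'E'
from h import *
np.set_printoptions(suppress=True,precision=3)
s=sense();print(s["eef_pos"],s["ee_rot"],s["joints"])
T=cap("top");S=cap("scene")
def cr(im,x,y,w,h): return cv2.resize(im[y:y+h,x:x+w],(400,300),interpolation=cv2.INTER_CUBIC)
p=proj(S,[476,-166,100])[0];q=proj(T,[464,-214,60])[0]
print(p,q)
cv2.imwrite("pics/a.png",np.hstack([cr(S["img"],320,120,80,60),cr(T["img"],348,185,80,60)]))
E
```

```text
[ 468.326 -171.075  207.365] [0.001 0.981 0.195 0.   ] [-0.585  0.253  1.576 -0.001  1.309  0.594]
[351.877 162.087] [387.976 215.286]
```

View pics/a.png

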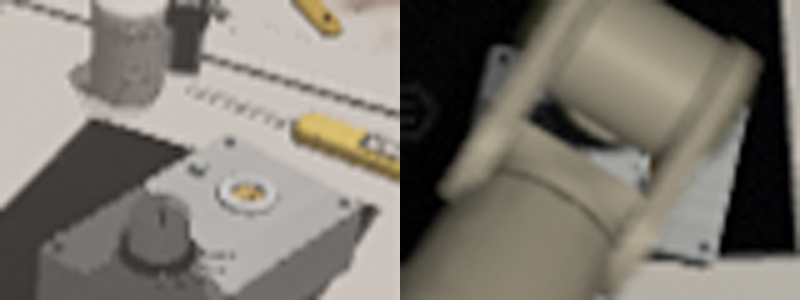

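The sleeve top is at scene pixel about (352,162), which matches my projection of (476,-166,100) to within a pixel. I'll descend and grip.

>>> play_rows --pt "8 5 -38 0 0 0 1" --pt "0 0 -38 0 0 0 1" --pt "0 0 -30 0 0 0 1" --pt "0 0 -20 0 0 0 1" --pt "0 0 -5 0 0 0 1"

```text
time_s: 1.9
eef_pos: [477.8, -165.9, 74.1]
ee_rot: [0.004, 0.98, 0.199, 0.003]
force: [-0.0, 0.7, -0.8]
grip_width: 1.001
```

>>> play_rows --pt "0 0 -4 0 0 0 1" --pt "0 0 0 0 0 0 0.2" --pt "0 0 0 0 0 0 -0.3" --pt "0 0 0 0 0 0 -0.3" --pt "0 0 0 0 0 0 -0.3" --grip_force 20

```text
time_s: 2.32
eef_pos: [478.8, -168.9, 73.1]
ee_rot: [0.007, 0.98, 0.198, 0.005]
force: [-0.9, -5.5, -4.2]
grip_width: 0.472
```

```bash
python3 - <<'E'
from h import *
np.set_printoptions(suppress=True,precision=3)
s=sense();print(s)
S=cap("scene");T=cap("top")
def cr(im,x,y,w,h): return cv2.resize(im[y:y+h,x:x+w],(400,300),interpolation=cv2.INTER_CUBIC)
cv2.imwrite("pics/b.png",np.hstack([cr(S["img"],320,120,80,60),cr(T["img"],348,185,80,60)]))
E
```

```text
{'time_s': 2.3167, 'joints': array([-0.569,  0.418,  1.731, -0.004,  0.977,  0.606]), 'dq': array([-0.007, -0.014, -0.019, -0.026, -0.005, -0.001]), 'tau': array([  5.209, -38.33 , -16.717,   1.534,   1.483,  -0.075]), 'eef_pos': array([ 478.767, -168.948,   73.058]), 'ee_rot': array([0.007, 0.98 , 0.198, 0.005]), 'force': array([-0.908, -5.535, -4.183]), 'wrist_torque': array([-0.644,  0.445, -0.084]), 'grip_width': 0.47171312454204345}
```

View pics/b.png

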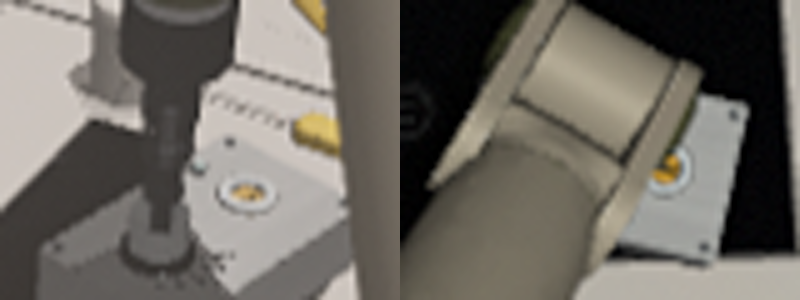

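The sleeve is gripped at width 0.47 (40 mm) with a small pull toward -y. I'll turn it anticlockwise by about 0.8.

>>> play_rows --pt "0.3 -1 0 0 0 0 -0.3" --pt "0 0 0 0 0 0.12 -0.3" --pt "0 0 0 0 0 0.12 -0.3" --pt "0 0 0 0 0 0.12 -0.3" --pt "0 0 0 0 0 0.12 -0.3" --grip_force 50

```text
time_s: 2.83
eef_pos: [479.0, -169.3, 73.5]
ee_rot: [0.005, 0.902, 0.432, 0.006]
force: [1.4, -2.0, -2.9]
grip_width: 0.437
```

>>> play_rows --pt "0 0 0 0 0 0.12 -0.3" --pt "0 0 0 0 0 0.12 -0.3" --pt "0 0 0 0 0 0.1 -0.3" --pt "0 0 0 0 0 0 -0.3"

```text
time_s: 3.17
eef_pos: [479.3, -169.4, 73.5]
ee_rot: [0.004, 0.81, 0.586, 0.008]
force: [0.4, -0.7, 0.1]
grip_width: 0.443
```

```bash
python3 - <<'E'
from h import *
np.set_printoptions(suppress=True,precision=3)
s=sense();q=s["ee_rot"];print(s["eef_pos"],q,s["force"],s["wrist_torque"],s["joints"],"jaw",2*np.arctan2(q[2],q[1])-np.pi/2)
E
```

```text
[ 479.3   -169.352   73.49 ] [0.004 0.81  0.586 0.008] [ 0.362 -0.676  0.132] [-0.214  0.076 -0.046] [-0.577  0.419  1.728  0.014  0.982 -0.266] jaw -0.31838761899014356
```

>>> play_rows --pt "0 0 0 0 0 0 1" --pt "0 0 0 0 0 0 1" --pt "0 0 0 0 0 0 1" --pt "0 0 15 0 0 0 1" --pt "0 0 40 0 0 0 1"

```text
time_s: 3.58
eef_pos: [476.0, -166.7, 123.9]
ee_rot: [-0.003, 0.814, 0.581, 0.005]
force: [0.2, -0.5, -0.8]
grip_width: 1.002
```

>>> play_rows --pt "0 0 40 0 0 0 1" --pt "0 0 40 0 0 0 1" --pt "-15 38 0 0 0 0.1 1" --pt "-10 40 0 0 0 0.12 1" --pt "-10 40 0 0 0 0.12 1"

```text
time_s: 4.0
eef_pos: [443.4, -51.7, 216.0]
ee_rot: [0.004, 0.706, 0.708, 0.008]
force: [1.3, 1.2, 0.2]
grip_width: 1.001
```

>>> play_rows --pt "-10 40 0 0 0 0.1 1" --pt "-10 40 0 0 0 0.06 1" --pt "-5 40 0 0 0 0 1" --pt "-5 40 0 0 0 0 1" --pt "0 40 0 0 0 0 1"

```text
time_s: 4.42
eef_pos: [408.9, 154.4, 218.6]
ee_rot: [0.005, 0.646, 0.763, 0.01]
force: [0.9, -0.2, -0.2]
grip_width: 1.001
```

```bash
python3 - <<'E'
from h import *
np.set_printoptions(suppress=True,precision=3)
s=sense();q=s["ee_rot"];print(s["eef_pos"],q,s["force"],s["joints"],"jaw",2*np.arctan2(q[2],q[1])-np.pi/2)
S=cap("scene");T=cap("top")
s=np.median([S["img"]]+[cap("scene")["img"] for _ in range(2)],0).astype(np.uint8);t=np.median([T["img"]]+[cap("top")["img"] for _ in range(2)],0).astype(np.uint8)
cv2.imwrite("pics/t2.png",t);cv2.imwrite("pics/s2.png",s)
def cr(im,x,y,w,h): return cv2.resize(im[y:y+h,x:x+w],(400,300),interpolation=cv2.INTER_CUBIC)
cv2.imwrite("pics/c.png",np.vstack([np.hstack([cr(s,335,148,48,36),cr(t,358,200,48,36)]),np.hstack([cr(t,350,187,80,60),cr(s,270,190,140,105)])]))
E
```

```text
[408.948 154.44  218.643] [0.005 0.646 0.763 0.01 ] [ 0.879 -0.244 -0.158] [ 0.087  0.093  1.739  0.008  1.288 -0.081] jaw 0.16587855408921315
```

View pics/c.png

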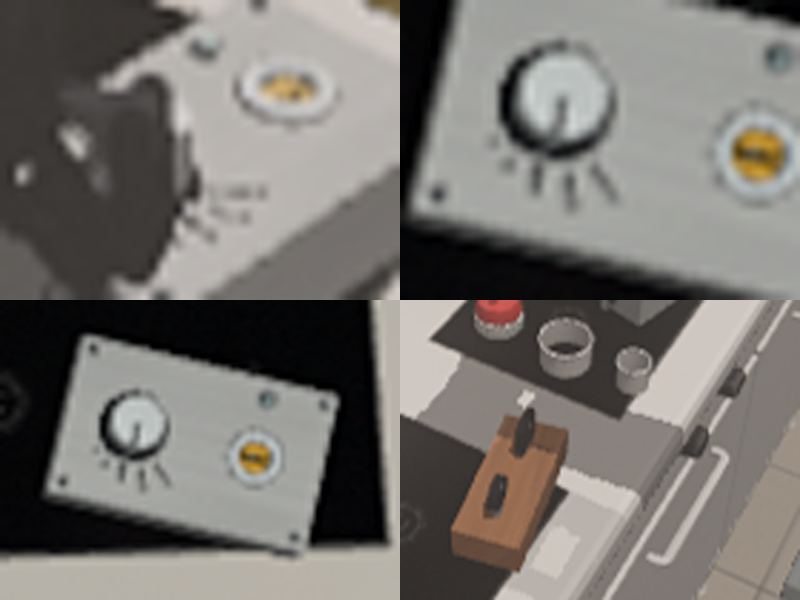

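In the well-lit top view the five dot rows are visible at about (495,140), (508,165), (537,178), (570,190) and (605,185) in the upper-right crop. The pointer runs from (567,97) to (558,130), which looks like row 3 rather than row 4. I'll measure the pointer angle.

```bash
python3 - <<'E'
from h import *
np.set_printoptions(suppress=True,precision=3)
T=cap("top")
for f in("pics/top0.png","pics/t2.png"):
    g=cv2.imread(f,0).astype(np.float32)
    c0=proj(T,[479.3,-169.4,101])[0]
    # centroid of bright disc
    sub=g[int(c0[1])-8:int(c0[1])+9,int(c0[0])-8:int(c0[0])+9];m=(sub>150)
    n,l,st,ce=cv2.connectedComponentsWithStats(m.astype(np.uint8));
    for zc in ([479.3,-169.4],[477,-167]):
        best=[]
        for a in np.arange(0,2*np.pi,0.05):
            P=[[zc[0]+r*np.cos(a),zc[1]+r*np.sin(a),101] for r in np.arange(5,16,1)]
            u=proj(T,P).astype(np.float32);best.append(cv2.remap(g,u[:,0].reshape(-1,1),u[:,1].reshape(-1,1),1).mean())
        best=np.array(best);i=np.argsort(best)[:5];print(f,zc,c0,np.arange(0,2*np.pi,.05)[i],best[i],"sleeve val",np.arange(0,2*np.pi,.05)[i[0]]-(np.pi-0.258)+0.8)
    k=int(c0[0])-7;j=int(c0[1])-8;print(g[j:j+16,k:k+15].astype(int))
E
```

```text
pics/top0.png [479.3, -169.4] [377.909 210.42 ] [2.2  2.25 2.15 2.3  2.1 ] [124.749 125.031 126.233 127.07  128.664] sleeve val 0.11640734641020711
pics/top0.png [477, -167] [377.909 210.42 ] [2.2  2.15 2.25 2.1  2.3 ] [106.286 106.501 107.431 108.844 110.442] sleeve val 0.11640734641020711
[[159 160 159 159 159 160 159 160 160 160 160 159 160 160 160]
 [160 159 159 159 159 160 161 161 161 161 161 162 162 162 161]
 [159 159 160 160 163 153 141 163 161 161 161 161 162 161 162]
 [161 162 164 152 118  99  78 119 123 124 141 161 161 160 161]
 [164 154 121 100  61 111 141 138 143 139 129 146 161 160 160]
 [159 118  21  73 145 179 197 192 192 188 161 133 151 161 160]
 [146  54  59 141 191 193 191 191 190 191 186 152 127 163 161]
 [103  11 103 184 194 191 192 192 191 191 193 182 146 141 163]
 [ 22  31 126 199 193 193 184 172 193 191 191 197 173 108 167]
 [ 16  46 138 202 196 183 138 141 194 192 192 196 170 101 167]
 [  5  49 135 182 153 130 118 172 196 194 194 200 169  95 164]
 [  1  39  99 120  73  84 128 176 199 185 174 193 140  97 167]
 [ 12  16  50  72  87 112 108 128 164 146 124 141  8
[... 795 characters left out ...]
0 161]
 [156 109  23  70 147 185 197 192 194 189 162 145 165 161 160]
 [144  34  62 143 191 191 190 191 191 191 186 164 145 161 161]
 [104  13 107 186 194 192 192 191 190 190 192 181 151 151 163]
 [ 22  23 123 201 193 193 193 193 192 191 191 195 177 133 165]
 [ 15  38 133 204 194 194 181 157 180 192 191 193 169 113 165]
 [  8  52 135 194 196 195 165 109 181 192 189 195 167  94 164]
 [ 11  45 109 169 200 197 165 115 197 192 193 187 136  97 167]
 [ 39  30  70 131 183 196 149 119 198 197 196 163  87 125 168]
 [110  21  38  76 130 154 114 142 200 184 157 113  79 143 166]
 [148  45  20  40  66  87  96 124 149 120  72  62 112 156 166]
 [162 123  75  22  32  59  74  51  39  29  33  99 158 169 165]]
```

The pointer started at position 1 and is now at position 3, which agrees with the 0.85 turned. It needs 0.4 more, so I'll go back and turn it one more click.

>>> play_rows --pt "9 -40 0 0 0 -0.06 1" --pt "9 -40 0 0 0 -0.06 1" --pt "9 -40 0 0 0 -0.06 1" --pt "9 -40 0 0 0 -0.06 1" --pt "9 -40 0 0 0 -0.06 1"

```text
time_s: 5.18
eef_pos: [453.2, -51.4, 218.8]
ee_rot: [0.006, 0.757, 0.653, 0.01]
force: [0.4, 0.8, 0.2]
grip_width: 1.003
```

>>> play_rows --pt "9 -40 0 0 0 -0.06 1" --pt "9 -40 0 0 0 -0.06 1" --pt "9 -40 0 0 0 -0.05 1" --pt "0 0 0 0 0 0 1"

```text
time_s: 5.52
eef_pos: [476.5, -181.5, 218.6]
ee_rot: [0.008, 0.819, 0.574, 0.009]
force: [-0.3, 1.0, -0.2]
grip_width: 1.0
```

>>> play_rows --pt "2 12 -40 0 0.024 0 1" --pt "0 0 -40 0 0 0 1" --pt "0 0 -35 0 0 0 1" --pt "0 0 -22 0 0 0 1" --pt "0 0 -4 0 0 0 1"

```text
time_s: 5.93
eef_pos: [475.6, -179.5, 74.4]
ee_rot: [0.004, 0.825, 0.565, -0.0]
force: [-0.6, 0.2, -0.8]
grip_width: 1.002
```

>>> play_rows --pt "3.5 10 0 0 0 0 1" --pt "0 0 0 0 0 0 1" --pt "0 0 0 0 0 0 1"

```text
time_s: 6.18
eef_pos: [478.9, -170.7, 75.8]
ee_rot: [0.004, 0.826, 0.563, -0.0]
force: [0.3, 0.6, 1.0]
grip_width: 0.997
```

>>> play_rows --pt "0.5 1 -2 0 0 0 1" --pt "0 0 0 0 0 0 -0.3" --pt "0 0 0 0 0 0 -0.3" --pt "0 0 0 0 0 0 -0.3" --pt "0 0 0 0 0 0 -0.3" --grip_force 50

```text
time_s: 6.6
eef_pos: [481.7, -170.8, 78.4]
ee_rot: [0.008, 0.826, 0.564, 0.002]
force: [0.1, 0.4, -0.3]
grip_width: 0.454
```

>>> play_rows --pt "0 0 0 0 0 0.12 -0.3" --pt "0 0 0 0 0 0.12 -0.3" --pt "0 0 0 0 0 0.12 -0.3" --pt "0 0 0 0 0 0.09 -0.3" --pt "0 0 0 0 0 0 -0.3"

```text
time_s: 7.02
eef_pos: [482.1, -171.1, 79.4]
ee_rot: [0.008, 0.672, 0.74, 0.004]
force: [-0.3, -0.6, 0.4]
grip_width: 0.351
```

```bash
cat >> h.py <<'E'
def st():
    np.set_printoptions(suppress=True,precision=3)
    s=sense();w,x,y,z=s["ee_rot"];print(s["time_s"],s["eef_pos"],"tilt",2*(x*z+w*y),2*(y*z-w*x),"F",s["force"],"M",s["wrist_torque"],"jaw",2*np.arctan2(y,x)-np.pi/2,"g",s["grip_width"],"j",s["joints"]);return s
E
python3 -c "from h import *;st()"
```

```text
7.0167 [ 482.116 -171.095   79.377] tilt 0.017586354409956564 -0.005628579779596867 F [-0.282 -0.614  0.394] M [-0.007  0.006  0.016] jaw 0.09668225043631207 g 0.35060905866998665 j [-0.573  0.415  1.716  0.006  0.993 -0.673]
```

```bash
python3 - <<'E'
from h import *
S=cap("scene")
cv2.imwrite("pics/d.png",cv2.resize(S["img"][125:185,315:395],(640,480),interpolation=cv2.INTER_CUBIC))
E
```

```text
(no output)
```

View pics/d.png

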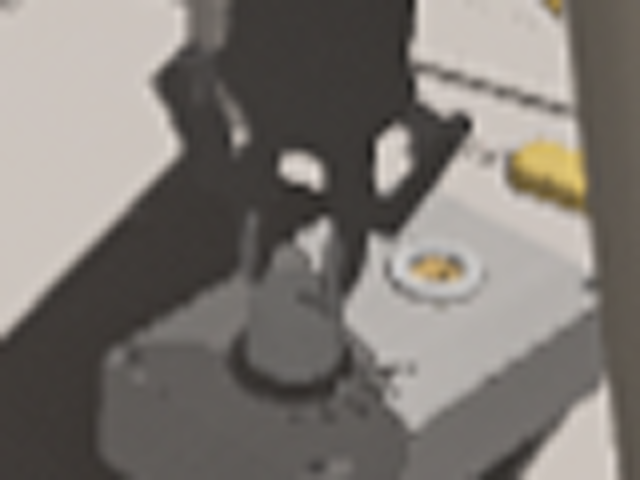

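The gripper sits high and off-centre toward -y on the barrel (fingers at about x=250 and 350, barrel visible in front). It was an off-centre grip that crept, so I'll release, lift and measure the pointer again.

>>> play_rows --pt "0 0 0 0 0 0 1" --pt "0 0 0 0 0 0 1" --pt "0 0 0 0 0 0 1" --pt "0 0 0 0 0 0 1"

```text
time_s: 7.4
eef_pos: [482.2, -171.1, 79.5]
ee_rot: [0.009, 0.677, 0.736, 0.004]
force: [0.4, -0.4, -0.4]
grip_width: 0.902
```

>>> play_rows --pt "0 0 41 0 0 0 1" --pt "0 0 41 0 0 0 1" --pt "0 0 41 0 0 0 1" --pt "0 0 0 0 0 0 1"

```text
time_s: 7.73
eef_pos: [479.9, -169.7, 205.5]
ee_rot: [0.005, 0.678, 0.735, 0.003]
force: [0.6, -0.8, 0.8]
grip_width: 0.998
```

```bash
python3 - <<'E'
from h import *
st()
S=cap("scene")
def ptr(img,c,zc):
    g=cv2.cvtColor(img,cv2.COLOR_BGR2GRAY).astype(np.float32) if img.ndim==3 else img.astype(np.float32)
    A=np.arange(0,2*np.pi,.05);b=[]
    for a in A:
        u=proj(c,[[zc[0]+r*np.cos(a),zc[1]+r*np.sin(a),101] for r in np.arange(4,15,1)]).astype(np.float32)
        b.append(cv2.remap(g,u[:,0].reshape(-1,1),u[:,1].reshape(-1,1),1).mean())
    i=np.argsort(b)[:3];return (A[i]-(np.pi-.258)+.8).round(2),np.array(b)[i].round(0),round(np.median(b))
g0=cv2.imread("pics/a.png")
img=np.median([cap("scene")["img"] for _ in range(4)],0).astype(np.uint8)
cv2.imwrite("pics/s3.png",img)
for zc in([477,-167],[477,-164],[480,-167],[479,-170]):
    print(zc,"scene0",ptr(cv2.imread("pics/scene0.png"),S,zc),"now",ptr(img,S,zc))
p=proj(S,[477,-167,101])[0].astype(int);print(p);g=cv2.cvtColor(img,cv2.COLOR_BGR2GRAY)
print(g[p[1]-7:p[1]+8,p[0]-9:p[0]+10])
E
```

```text
7.7333 [ 479.926 -169.74   205.498] tilt 0.012059128706976393 -0.0023971027590018457 F [ 0.569 -0.849  0.758] M [-0.005 -0.003  0.024] jaw 0.07974121722477556 g 0.9983290084974951 j [-0.573  0.272  1.557  0.005  1.301 -0.654]
[477, -167] scene0 (array([0.07, 0.02, 0.12]), array([114., 114., 117.], dtype=float32), 192) now (array([0.97, 0.92, 1.02]), array([86., 87., 87.], dtype=float32), 104)
[477, -164] scene0 (array([0.27, 0.22, 0.32]), array([115., 115., 116.], dtype=float32), 188) now (array([1.22, 1.17, 1.27]), array([88., 88., 88.], dtype=float32), 105)
[480, -167] scene0 (array([0.32, 0.37, 0.27]), array([128., 129., 130.], dtype=float32), 195) now (array([1.02, 1.07, 1.12]), array([87., 87., 87.], dtype=float32), 105)
[479, -170] scene0 (array([0.07, 0.12, 0.02]), array([122., 124., 129.], dtype=float32), 195) now (array([0.67, 0.72, 0.77]), array([87., 87., 87.], dtype=float32), 105)
[351 161]
[[ 60  60  60  60  59  59  58  55  52  80 148 165 180 181 182 151 112  94
  102]
 [ 60  60  59  59  59  58  54  82 134 150 180 182 180 179 179 181 162 143
  150]
 [ 60  60  59  59  57 
[... 331 characters left out ...]
 105 105 103 102 119 119 127 143 167 178 178
  178]
 [118 120 120 118 108 105 105 105 105 105  91  91 101 118 119 139 177 180
  179]
 [119 118 118 116 105 104 106 105 105 105  87  80  91  96 101 110 172 180
  179]
 [118 118 118 116 103 103 106 106 106 106 106  98  90  82  94  96 169 179
  178]
 [117 117 119 117 102 101 104 105 106 106 105 106 107  91  92  93 177 180
  179]
 [118 119 120 108 101 101 103 104 106 105 105 105 106 105 101  96 169 180
  180]
 [118 119 109  85  98 102 103 104 104 104 103 103 104 103 102  92 152 180
  180]
 [118 113  80  73 100 103 103 104 104 104 103 102 104 103 102  87 109 178
  182]
 [119 104  64  70 100 103 103 102 104 104 105 103 103 103 103  89  90 179
  183]]
```

```bash
python3 - <<'E'
from h import *
np.set_printoptions(suppress=True,precision=2,linewidth=150)
S=cap("scene")
for f,dk in(("pics/scene0.png",150),("pics/s3.png",97)):
    g=cv2.imread(f,0)
    if f[5:]=="scene0.png": print(g[154:170,342:362])
    m=np.zeros_like(g);u=proj(S,[[477+13*np.cos(a),-167+13*np.sin(a),101] for a in np.arange(0,6.28,.2)])
    cv2.fillConvexPoly(m,u.round().astype(np.int32),255)
    ys,xs=np.nonzero((m>0)&(g<dk)); w=(dk-g[ys,xs].astype(float))
    P=np.array([onz(S,(x,y),101)[:2] for x,y in zip(xs,ys)]);mu=np.average(P,axis=0,weights=w)
    U,s_,V=np.linalg.svd((P-mu)*np.sqrt(w)[:,None]);d=V[0]
    if d@(mu-[477,-167])<0:d=-d
    print(f,len(xs),mu,d,s_,"val",np.arctan2(d[1],d[0])-(np.pi-.258)+.8)
E
```

```text
[[ 63  62  62  62  61  61  60  57  54  79 145 162 177 178 178 148 110  94 102 161]
 [ 62  62  62  61  59  59  56  81 132 147 177 179 178 176 176 178 160 140 148 172]
 [ 62  61  60  60  57  64  80 142 179 180 178 177 176 175 175 175 175 177 176 175]
 [ 62  60  57  53  79 136 148 176 178 175 175 175 175 174 174 174 174 174 175 175]
 [ 60  56  81 134 147 178 183 186 186 183 184 187 182 177 174 173 175 175 175 175]
 [ 54  79 144 179 179 183 190 195 196 197 197 200 194 188 181 175 175 175 175 176]
 [131 146 177 178 181 193 195 196 197 197 197 196 196 197 194 170 174 175 175 176]
 [177 179 178 172 175 195 196 197 197 182 176 195 198 199 180 145 172 177 177 176]
 [177 177 177 162 149 195 198 196 198 177 120 193 181 178 134 137 167 177 176 174]
 [176 176 177 164 130 175 198 198 198 202 108 172 136 125 126 135 165 175 175 173]
 [174 176 178 170 111 111 168 179 195 200 105 118 126 125 118  95 172 176 176 175]
 [176 178 180 155 108  95  99 124 164 169 105 113 116 112 100  94 173 178 177 176]
 [177 179 164 108  95  99 104 105 109 100 101 100 102 101 100  90 175 179 177 177]
 [178 163 108  72  94 101 103 105 110 103 103 101 103 101 100  86 155 178 178 177]
 [180 124  63  69 100 100 102 112 104 102 104 101 104 102 101  88  91 163 180 179]
 [180 113  62  65 105 103 101 110 104 103 102 102 103 101 102  82  55 126 159 159]]
pics/scene0.png 7 [ 469.33 -160.02] [-0.67  0.75] [59.76 54.49] val 0.21537548531772122
pics/s3.png 8 [ 470.68 -167.28] [-0.94  0.33] [43.39 18.07] val 0.7200748797612484
```

The sleeve is still at position 3 because the grip slid on the barrel's top edge. I'll grip lower this time, centred on (477,-167).

>>> play_rows --pt "-2 2 -38 0 0.012 -0.1 1" --pt "0 0 -38 0 0 -0.1 1" --pt "0 0 -35 0 0 -0.1 1" --pt "0 0 -10 0 0 -0.1 1" --pt "0 0 0 0 0 0 1"

```text
time_s: 8.45
eef_pos: [473.1, -164.8, 68.2]
ee_rot: [-0.008, 0.816, 0.578, -0.003]
force: [0.3, -0.6, -0.1]
grip_width: 1.002
```

```bash
python3 -c "from h import *;st()"
```

```text
8.45 [ 473.107 -164.845   68.169] tilt -0.014525971542717394 0.00847872775419873 F [ 0.283 -0.614 -0.075] M [ 0.031 -0.037  0.044] jaw -0.33879540058063284 g 1.0017038804682803 j [-0.569  0.43   1.729 -0.001  1.    -0.23 ]
```

>>> play_rows --pt "4 -2 0 -0.007 -0.012 0 1" --pt "0 0 0 0 0 0 1" --pt "0 0 0 0 0 0 1"

```text
time_s: 8.7
eef_pos: [477.2, -166.9, 67.9]
ee_rot: [-0.002, 0.814, 0.581, -0.001]
force: [0.9, 0.1, 0.4]
grip_width: 1.002
```

```bash
python3 -c "from h import *;st()"
```

```text
8.7 [ 477.234 -166.892   67.917] tilt -0.003135031953905261 0.0019889198721883576 F [0.908 0.115 0.372] M [-0.026  0.02  -0.027] jaw -0.3314484600284091 g 1.0022150330691868 j [-0.569  0.432  1.726 -0.     0.988 -0.237]
```

>>> play_rows --pt "0 0 -1 0 0 0 -0.2" --pt "0 0 0 0 0 0 -0.2" --pt "0 0 0 0 0 0 -0.2" --pt "0 0 0 0 0 0 -0.2" --grip_force 30

```text
time_s: 9.03
eef_pos: [479.5, -168.1, 70.1]
ee_rot: [0.002, 0.813, 0.582, 0.001]
force: [2.7, 0.9, -0.5]
grip_width: 0.468
```

```bash
python3 -c "from h import *;st()"
```

```text
9.0333 [ 479.462 -168.141   70.077] tilt 0.0037231202583132774 -0.0020752099485739917 F [ 2.716  0.936 -0.519] M [ 0.345 -0.026 -0.   ] jaw -0.32762214645130117 g 0.46818629607112744 j [-0.568  0.429  1.723  0.     0.985 -0.241]
```

>>> play_rows --pt "0.5 -1 -1 0 0 0 -0.3" --pt "0 0 -1 0 0 0.12 -0.3" --pt "0 0 -0.5 0 0 0.12 -0.3" --pt "0 0 0 0 0 0.12 -0.3" --pt "0 0 0 0 0 0.09 -0.3" --grip_force 50

```text
time_s: 9.45
eef_pos: [479.3, -167.9, 70.4]
ee_rot: [0.001, 0.656, 0.755, 0.001]
force: [2.1, -1.2, -3.7]
grip_width: 0.456
```

```bash
python3 -c "from h import *;st()"
```

```text
9.45 [ 479.259 -167.887   70.42 ] tilt 0.0022820388754810805 0.0010647754763693485 F [ 2.067 -1.218 -3.741] M [-0.245 -0.27  -0.215] jaw 0.13937338138015543 g 0.4558390502674149 j [-0.569  0.429  1.722  0.003  0.989 -0.71 ]
```

Turned by 0.47. I'll release, lift and travel to the key stand.

>>> play_rows --pt "0 0 0 0 0 0 1" --pt "0 0 0 0 0 0 1" --pt "0 0 0 0 0 0 1" --pt "0 0 5 0 0 0 1" --pt "0 0 40 0 0 0 1"

```text
time_s: 9.87
eef_pos: [476.0, -166.1, 111.0]
ee_rot: [-0.006, 0.658, 0.753, 0.0]
force: [0.2, 0.1, -1.3]
grip_width: 0.999
```

>>> play_rows --pt "0 0 40 0 0 0 1" --pt "0 0 40 0 0 0 1" --pt "-6 40 0 0 0 0.01 1" --pt "-6 40 0 0 0 0.01 1" --pt "-6 40 0 0 0 0.01 1"

```text
time_s: 10.28
eef_pos: [460.1, -49.6, 204.2]
ee_rot: [0.002, 0.653, 0.757, 0.002]
force: [0.7, 0.3, 0.4]
grip_width: 1.004
```

>>> play_rows --pt "-6 40 0 0 0 0.01 1" --pt "-6 40 0 0 0 0.01 1" --pt "-6 40 0 0 0 0 1" --pt "-6 40 0 0 0 0 1" --pt "-6 40 0 0 0 0 1"

```text
time_s: 10.7
eef_pos: [427.2, 156.9, 208.4]
ee_rot: [0.005, 0.649, 0.761, 0.004]
force: [0.4, -0.4, 0.9]
grip_width: 0.999
```

>>> play_rows --pt "-6 40 0 0 0 0 1" --pt "-3 40 0 0 0 0 1" --pt "0 20 0 0 0 0 1" --pt "0 0 0 0 0 0 1"

```text
time_s: 11.03
eef_pos: [414.5, 266.5, 211.2]
ee_rot: [0.005, 0.649, 0.761, 0.006]
force: [-0.4, -0.1, 0.1]
grip_width: 0.999
```

```bash
python3 - <<'E'
from h import *
st()
np.set_printoptions(suppress=True,precision=2,linewidth=150)
T=cap("top");S=cap("scene")
t=np.median([cap("top")["img"] for _ in range(4)],0).astype(np.uint8);s=np.median([cap("scene")["img"] for _ in range(4)],0).astype(np.uint8)
cv2.imwrite("pics/t4.png",t);cv2.imwrite("pics/s4.png",s)
g=cv2.cvtColor(t,cv2.COLOR_BGR2GRAY);print(g[203:219,370:387])
def cr(im,x,y,w,h): return cv2.resize(im[y:y+h,x:x+w],(400,300),interpolation=cv2.INTER_CUBIC)
cv2.imwrite("pics/e.png",np.vstack([np.hstack([cr(s,335,148,48,36),cr(t,358,200,48,36)]),np.hstack([cr(t,250,205,68,51),cr(s,270,215,84,63)])]))
E
```

```text
11.0333 [414.486 266.455 211.224] tilt 0.015251883243367315 0.0016766444100971998 F [-0.431 -0.097  0.126] M [ 0.002  0.047 -0.031] jaw 0.15761304553441047 g 0.9985781985986388 j [ 0.335  0.23   1.596 -0.004  1.301  0.178]
[[158 158 158 158 158 159 159 160 160 159 160 161 160 160 160 159 159]
 [158 158 158 159 161 151 140 161 160 160 160 161 160 160 160 160 160]
 [159 160 162 151 117 101  88 120 122 129 139 160 160 159 159 160 160]
 [164 153 120 100  65 115 145 140 144 144 121 134 160 160 159 158 158]
 [157 112  29  80 145 178 195 192 192 188 155 111 136 161 159 158 159]
 [126  45  63 142 188 190 189 189 188 189 185 145 109 161 160 159 160]
 [ 83  15 106 183 191 190 190 189 188 188 190 178 142 139 162 160 159]
 [ 40  24 125 199 192 191 191 192 190 190 189 190 165 107 165 162 161]
 [ 13  28 128 202 193 193 186 166 167 191 188 191 167 100 165 162 162]
 [  9  33 122 193 195 194 187 146 125 192 189 195 168  92 164 160 160]
 [ 14  36 100 170 199 194 195 163 114 194 193 185 133  96 165 161 160]
 [ 40  30  70 132 183 198 197 167 111 185 194 156  68 111 167 163 162]
 [108  22  40  77 133 178 189 172 107 153 156  97  75 146 165 162 162]
 [148  45  24  43  74 113 140 142  88  95  73  53 122 169 164 163 163]
 [159 121  75  20  31  45  61  69  49  28  34  98 157 167 165 165 164]
 [162 150 141 113  81  31  28  31  51  87 127 144 166 163 162 164 164]]
```

View pics/e.png

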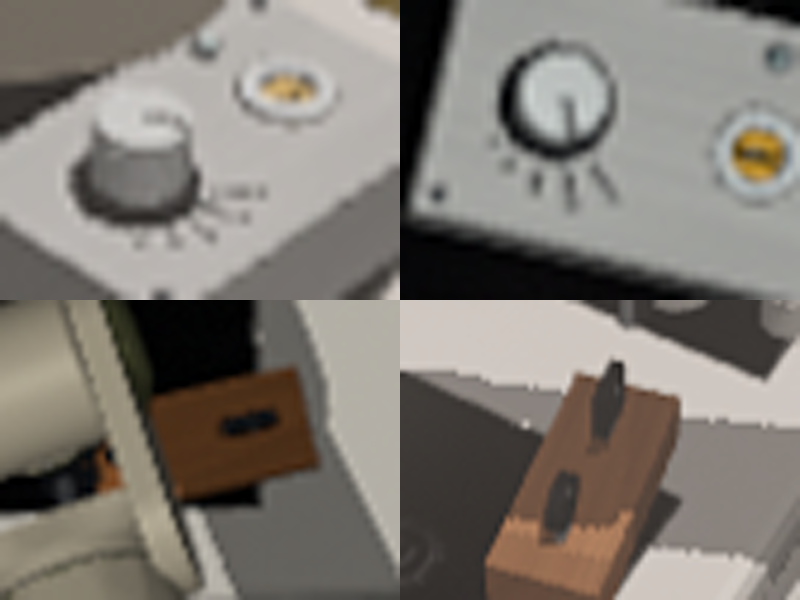

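The pointer now points at row 4: lower end at about (572,135), with the four-dot row at (570,190). The scene view agrees, so the sleeve is done. The round key in the stand still shows blade under its curved head. I'll descend onto it.

>>> play_rows --pt "5.5 -14.5 -38 0 0.008 0.046 1" --pt "0 0 -38 0 0 0 1" --pt "0 0 -20 0 0 0 1" --pt "0 0 0 0 0 0 1"

```text
time_s: 11.87
eef_pos: [422.6, 246.6, 113.7]
ee_rot: [0.004, 0.633, 0.774, 0.005]
force: [-0.3, -0.1, -0.8]
grip_width: 1.001
```

```bash
python3 -c "from h import *;st()"
```

```text
11.8667 [422.578 246.561 113.748] tilt 0.012952718905236135 0.003188342361894308 F [-0.25  -0.077 -0.805] M [-0.028  0.053  0.028] jaw 0.20007983494043358 g 1.0014776603663347 j [ 0.289  0.327  1.741 -0.001  1.06   0.089]
```

>>> play_rows --pt "-2.5 4.5 0 -0.003 0.013 0.004 1" --pt "0 0 0 0 0 0 1" --pt "0 0 -30 0 0 0 1" --pt "0 0 -25 0 0 0 1" --pt "0 0 0 0 0 0 1"

```text
time_s: 12.28
eef_pos: [423.8, 252.9, 63.9]
ee_rot: [0.002, 0.631, 0.775, 0.004]
force: [-1.1, -0.1, -0.1]
grip_width: 0.999
```

```bash
python3 -c "from h import *;st()"
```

```text
12.2833 [423.803 252.923  63.905] tilt 0.008941882191356863 0.0032440146321311585 F [-1.061 -0.053 -0.104] M [ 0.028  0.063 -0.012] jaw 0.20394313342337234 g 0.9985945543041055 j [0.3   0.409 1.776 0.001 0.948 0.096]
```

>>> play_rows --pt "-4 -1.5 -8 -0.003 0.009 0 1" --pt "0 0 -5 0 0 0 1" --pt "0 0 0 0 0 0 1"

```text
time_s: 12.53
eef_pos: [421.6, 252.4, 54.3]
ee_rot: [0.001, 0.631, 0.776, 0.002]
force: [-0.1, -0.3, 0.3]
grip_width: 1.004
```

```bash
python3 - <<'E'
from h import *
s=st()
S=cap("scene");img=S["img"]
cv2.imwrite("pics/s5.png",img)
p=proj(S,[420,251,60])[0];print(p)
cv2.imwrite("pics/f.png",cv2.resize(img[220:280,265:345],(640,480),interpolation=cv2.INTER_CUBIC))
E
```

```text
12.5333 [421.641 252.416  54.29 ] tilt 0.004500652563763188 0.0016356608634029246 F [-0.113 -0.303  0.336] M [ 0.01   0.056 -0.023] jaw 0.2046852444318359 g 1.0041846232557545 j [0.3   0.422 1.786 0.    0.928 0.096]
[302.649 257.751]
```

View pics/f.png

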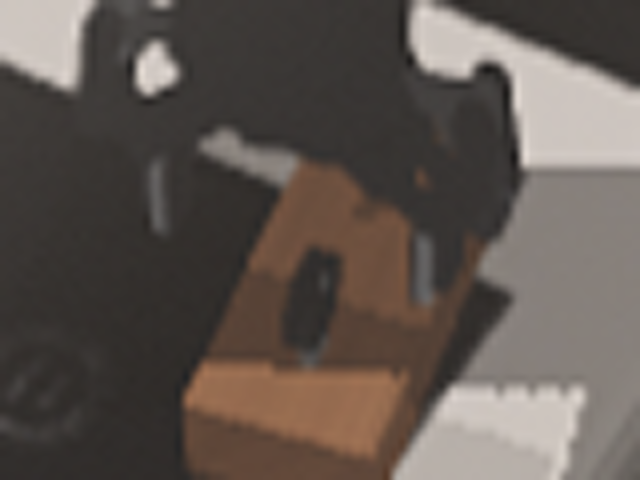

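The fingers straddle the key, with pads at about (158,195) and (425,265) and the key head at (312,295). I'll check the alignment numerically.

```bash
python3 - <<'E'
from h import *
np.set_printoptions(suppress=True,precision=1)
S=cap("scene");T=np.array([421.6,252.4]);d=np.array([np.cos(.2047),np.sin(.2047)]);n=np.array([-d[1],d[0]])
f=lambda P:((proj(S,P)-[265,220]+.5)*8)
for z in(67,75,86,97):
    print(z,[f([*(T+s*42.5*d+11*n),z])[0] for s in(-1,1)],[f([*(T+s*42.5*d-11*n),z])[0] for s in(-1,1)])
for k in([418.5,253.5],[420,251],[417,250]):
    print(k,"head ctr",f([*k,66])[0],"ends",f([*k,84])[0],f([*k,40])[0], f([*(k+18*n),66])[0],f([*(k-18*n),66])[0])
E
```

```text
67 [array([404.7, 350.5]), array([172.7, 286.9])] [array([425.2, 301.7]), array([196.2, 240. ])]
75 [array([404.7, 335.9]), array([171.4, 272.3])] [array([425.3, 287.1]), array([195.1, 225.4])]
86 [array([404.7, 315.6]), array([169.6, 251.9])] [array([425.4, 266.7]), array([193.5, 205. ])]
97 [array([404.6, 295. ]), array([167.7, 231.2])] [array([425.5, 246. ]), array([191.9, 184.3])]
[418.5, 253.5] head ctr [304.6 301.9] ends [303.3 268.8] [306.5 348.2] [286.4 341.6] [322.4 263.1]
[420, 251] head ctr [304.8 295.2] ends [303.5 262.1] [306.6 341.5] [286.6 334.8] [322.5 256.5]
[417, 250] head ctr [313.6 296.7] ends [312.4 263.6] [315.3 343. ] [295.6 336.3] [331.3 258. ]
```

>>> play_rows --pt "-3 -1.5 -3 0 0.003 0 1" --pt "0 0 0 0 0 0 0.2" --pt "0 0 0 0 0 0 -0.4" --pt "0 0 0 0 0 0 -1" --pt "0 0 0 0 0 0 -1" --grip_force 20

```text
time_s: 13.05
eef_pos: [419.7, 251.2, 53.7]
ee_rot: [0.001, 0.631, 0.776, 0.003]
force: [0.0, 0.5, -0.1]
grip_width: 0.452
```

```bash
python3 -c "from h import *;st()"
```

```text
13.05 [419.676 251.166  53.667] tilt 0.00554557769648467 0.0030252035898742013 F [ 0.005  0.498 -0.126] M [-0.054 -0.028  0.034] jaw 0.20460722807314213 g 0.45163334086482126 j [0.298 0.418 1.795 0.002 0.922 0.093]
```

>>> play_rows --pt "-1 0 -3 0 0.005 0 -0.3" --pt "0 0 0 0 0 0 -1" --pt "0 0 0 0 0 0 -1" --pt "0 0 0 0 0 0 -1" --pt "0 0 0 0 0 0 -1" --grip_force 20

```text
time_s: 13.47
eef_pos: [419.0, 251.3, 50.7]
ee_rot: [-0.001, 0.631, 0.776, 0.002]
force: [0.6, 0.2, 0.5]
grip_width: 0.108
```

```bash
python3 -c "from h import *;st()"
```

```text
13.4667 [418.963 251.27   50.731] tilt 0.0008060538716347509 0.0032752795796044468 F [0.623 0.196 0.544] M [-0.021 -0.007  0.014] jaw 0.20455266033923847 g 0.10800757912656858 j [0.298 0.424 1.795 0.004 0.92  0.091]
```

The key is gripped at width 0.108 (about 9 mm) with almost no side force. I'll tighten and lift.

>>> play_rows --pt "0 0 0 0 0 0 -1" --pt "0 0 0 0 0 0 -1" --pt "0 0 8 0 0 0 -1" --pt "0 0 12 0 0 0 -1" --pt "0 0 15 0 0 0 -1" --grip_force 70

```text
time_s: 13.88
eef_pos: [417.3, 250.7, 85.1]
ee_rot: [-0.002, 0.631, 0.776, -0.001]
force: [0.5, 0.7, -0.0]
grip_width: 0.086
```

```bash
python3 -c "from h import *;st()"
```

```text
13.8833 [417.282 250.675  85.097] tilt -0.004676909097445114 0.0014912308887419386 F [ 0.522  0.677 -0.006] M [ 0.011 -0.043  0.03 ] jaw 0.20447281450036692 g 0.0859300648703512 j [0.298 0.37  1.766 0.003 1.009 0.092]
```

>>> play_rows --pt "0 0 20 0 0 0 -1" --pt "0 0 40 0 0 0 -1" --pt "0 0 40 0 0 0 -1" --pt "0 0 20 0 0 0 -1" --pt "0 0 0 0 0 0 -1"

```text
time_s: 14.3
eef_pos: [415.8, 250.3, 214.5]
ee_rot: [-0.002, 0.631, 0.776, -0.0]
force: [0.2, -0.7, 0.1]
grip_width: 0.089
```

```bash
python3 - <<'E'
from h import *
s=st();S=cap("scene");T=cap("top")
cv2.imwrite("pics/s6.png",S["img"]);cv2.imwrite("pics/t6.png",T["img"])
p=s["eef_pos"];np.set_printoptions(suppress=True,precision=1)
print(proj(S,[p+[0,0,19],p-[0,0,45]]),proj(S,[418.5,251,66]))
q=proj(S,p-[0,0,20])[0].astype(int);print(q)
cv2.imwrite("pics/g.png",cv2.resize(S["img"][q[1]-35:q[1]+55,q[0]-60:q[0]+60],(800,600),interpolation=cv2.INTER_CUBIC))
E
```

```text
14.3 [415.803 250.269 214.533] tilt -0.003364538909502705 0.0019353091905652037 F [ 0.204 -0.662  0.077] M [ 0.054 -0.016  0.005] jaw 0.20452842802973548 g 0.08903262359412967 j [0.298 0.221 1.599 0.003 1.325 0.093]
[[302.5 214. ]
 [303.1 231.6]] [[303.1 256.6]]
[302 224]
```

View pics/g.png

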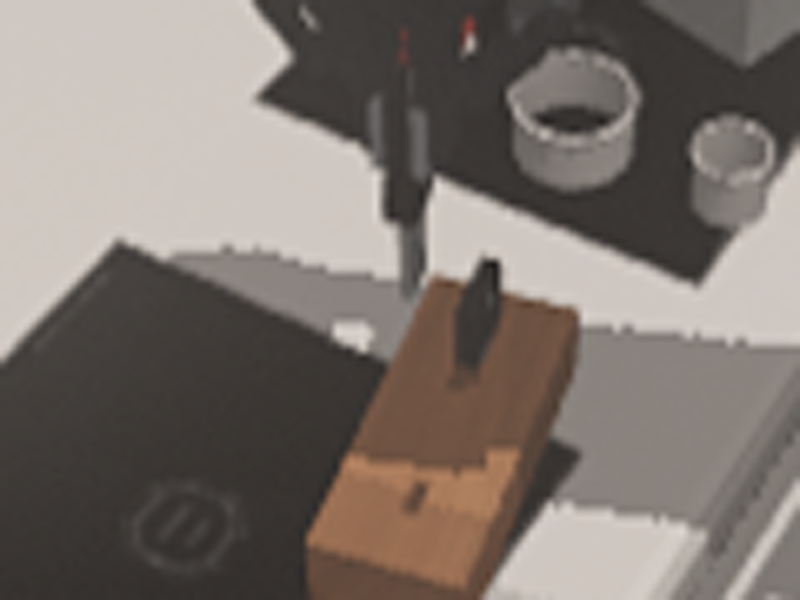

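The key is in hand: the blade hangs at about (412,225–295), the square key is untouched, and the empty slot is at (415,495). Next I'll measure the box edges, the collar and the empty slot more finely.

```bash
python3 - <<'E'
from h import *
np.set_printoptions(suppress=True,precision=3)
T=cap("top");S=cap("scene")
t=cv2.imread("pics/t4.png");g=cv2.cvtColor(t,cv2.COLOR_BGR2GRAY).astype(np.float32);g2=cv2.imread("pics/t2.png",0).astype(np.float32)
yaw=-.258;C=np.array([464.2,-214.3]);ex=np.array([np.cos(yaw),np.sin(yaw)]);ey=np.array([-ex[1],ex[0]])
def samp(g,c,P):
    u=proj(c,P).astype(np.float32);return cv2.remap(g,u[:,0].reshape(-1,1),u[:,1].reshape(-1,1),1).ravel()
def edge(g,c,o,d,nrm,L,z):  # line center o, along d, normal outward
    pts=[];r=np.arange(-12,12.1,.5)
    for s in np.arange(-L,L+.1,4):
        v=samp(g,c,[[*(o+d*s+nrm*k),z] for k in r]); gr=np.abs(np.diff(v));k=gr.argmax();
        w=gr[max(0,k-6):k+7];kk=(r[:-1]+.25)[max(0,k-6):k+7]
        if gr[k]>4: pts.append((s,(w*kk).sum()/w.sum()))
    p=np.array(pts);f=np.polyfit(p[:,0],p[:,1],1);
    for _ in range(3):
        e=np.abs(p[:,1]-np.polyval(f,p[:,0]));p=p[e<=max(.7,2*np.median(e))];f=np.polyfit(p[:,0],p[:,1],1)
    return len(p),f[0],f[1],e.std()
print("far",edge(g2,T,C+ex*65,ey,ex,95,60));print("near",edge(g2,T,C-ex*65,ey,-ex,95,60))
print("left",edge(g2,T,C+ey*105,ex,ey,55,60));print("right",edge(g2,T,C-ey*105,ex,-ey,55,60))
for nm,c,f,L0 in(("top",T,"pics/t2.png",(451.6,-263.9)),("scene",S,"pics/s4.png",(451.6,-263.9))):
    im=cv2.imread(f);p=proj(c,[*L0,63])[0];x0,y0=int(p[0])-9,int(p[1])-9
    sub=im[y0:y0+19,x0:x0+19].astype(int);
    sat=np.clip(sub[:,:,2]-sub[:,:,0]-25,0,None);ys,xs=np.mgrid[0:19,0:19]
    b=((sat*xs).sum()/sat.sum()+x0,(sat*ys).sum()/sat.sum()+y0);print(nm,"brass px",b,onz(c,b,58),onz(c,b,60))
    gg=sub.min(2);k=np.median(gg);print(gg if nm=="top" else "")
# slot
for nm,c,f in(("scene",S,"pics/s6.png"),):
    im=cv2.imread(f,0);print(im[256:270,296:312])
E
```

```text
far (35, np.float64(0.014418020903077585), np.float64(2.416025663503949), np.float64(0.17234505135112388))
near (32, np.float64(-0.04750935732910313), np.float64(2.921369965941154), np.float64(0.6488563044779732))
left (19, np.float64(-0.011552610833700698), np.float64(1.9017173328424195), np.float64(0.18160841475738085))
right (22, np.float64(0.015971174312607687), np.float64(1.2836476759970212), np.float64(0.15766349240196922))
top brass px (np.float64(400.55534531693473), np.float64(218.11447492904446)) [ 451.346 -264.109   58.   ] [ 451.112 -263.753   60.   ]
[[158 157 157 157 156 156 156 156 157 157 151 129 125 136 152 158 157 157
  158]
 [160 159 158 158 158 156 156 155 156 156 157 155 151 159 158 158 157 158
  158]
 [158 159 159 159 159 158 157 157 157 157 157 156 156 157 156 156 156 157
  157]
 [160 160 158 158 159 157 158 158 158 159 158 157 157 157 156 156 156 156
  156]
 [162 162 160 160 160 159 159 159 149 135 147 147 159 158 157 158 158 157
  156]
 [159 160 161 161 162 157 141 145 161 155 164 152 144 153 158 158 159 158
  158]
 [157 158 158 158 160 147 130 165 179 171 18
[... 1386 characters left out ...]
 114 115 114 113 112  88 109]
 [129 130 129 134 134 134 132 130 125 130 132 137 137 134 114 135]
 [119 119 117 126 127 132 134 126  99 100 117 134 134 134 134 136]
 [118 119 118 117 117 124 128 112  81  76 125 135 133 133 134 137]
 [119 119 118 117 117 118 112  92  77  91 133 135 133 134 135 138]
 [120 118 117 117 116 117 101  82  78 107 128 127 133 129 136 137]
 [118 117 118 118 117 118 101  87  90 116 118 116 126 119 131 131]
 [117 117 117 116 116 119 116 109 111 119 117 117 117 120 121 119]
 [117 117 117 117 118 120 121 122 120 120 117 118 119 121 120 121]
 [116 117 117 117 119 119 121 120 119 119 118 118 120 120 120 121]
 [117 117 116 117 119 120 119 119 119 118 117 119 121 122 121 122]]
```

```bash
python3 - <<'E'
from h import *
np.set_printoptions(suppress=True,precision=2)
S=cap("scene");im=cv2.imread("pics/s6.png",0).astype(float)[259:268,301:308]
w=np.clip(112-im,0,None);w[0]=0;w[1]=0;ys,xs=np.mgrid[259:268,301:308];b=((w*xs).sum()/w.sum(),(w*ys).sum()/w.sum())
print(b,onz(S,b,40),onz(S,b,37))
E
```

```text
(np.float64(303.8451612903226), np.float64(263.2935483870968)) [415.5  252.81  40.  ] [416.76 250.9   37.  ]
```

>>> play_rows --pt "3 -40 0 0 0 -0.037 -1" --pt "3 -40 0 0 0 -0.037 -1" --pt "3 -40 0 0 0 -0.037 -1" --pt "3 -40 0 0 0 -0.037 -1" --pt "3 -40 0 0 0 -0.037 -1"

```text
time_s: 14.97
eef_pos: [424.1, 48.6, 201.5]
ee_rot: [-0.011, 0.698, 0.716, -0.008]
force: [1.6, 0.2, 0.3]
grip_width: 0.087
```

>>> play_rows --pt "3 -40 0 0 0 -0.037 -1" --pt "3 -40 0 0 0 -0.037 -1" --pt "3 -40 0 0 0 -0.037 -1" --pt "3 -40 0 0 0 -0.037 -1" --pt "3 -40 0 0 0 -0.037 -1"

```text
time_s: 15.38
eef_pos: [434.5, -159.6, 195.3]
ee_rot: [-0.017, 0.764, 0.645, -0.009]
force: [0.7, 0.6, -1.1]
grip_width: 0.082
```

>>> play_rows --pt "3 -40 0 0 0 -0.037 -1" --pt "3 -40 0 0 0 -0.037 -1" --pt "0 -20 0 0 0 -0.03 -1" --pt "0 0 0 0 0 0 -1" --pt "0 0 0 0 0 0 -1"

```text
time_s: 15.8
eef_pos: [436.3, -270.0, 187.0]
ee_rot: [-0.024, 0.801, 0.598, -0.009]
force: [0.2, 0.6, 0.0]
grip_width: 0.084
```

```bash
python3 -c "from h import *;st()"
```

```text
15.8 [ 436.349 -270.042  187.036] tilt -0.04390975137841343 0.028131803755143004 F [0.182 0.624 0.014] M [ 0.008 -0.027 -0.002] jaw -0.2893889773149021 g 0.08394014775437068 j [-0.777  0.335  1.522 -0.011  1.336 -0.485]
```

>>> play_rows --pt "17 5 -20 -0.028 -0.044 0.017 -1" --pt "0 0 0 0 0 0 -1" --pt "0 0 0 0 0 0 -1"

```text
time_s: 16.05
eef_pos: [452.8, -262.4, 164.8]
ee_rot: [-0.002, 0.796, 0.606, -0.0]
force: [0.0, 0.5, -0.3]
grip_width: 0.085
```

```bash
python3 -c "from h import *;st()"
```

```text
16.05 [ 452.816 -262.407  164.771] tilt -0.0030788517968600476 0.0027618503790934807 F [ 0.04   0.465 -0.29 ] M [ 0.023 -0.008  0.019] jaw -0.26982435322500886 g 0.08520254893008405 j [-0.749  0.348  1.563 -0.     1.234 -0.479]
```

>>> play_rows --pt "0.7 -2.6 -25 -0.003 -0.003 -0.002 -1" --pt "0 0 -20 0 0 0 -1" --pt "0 0 0 0 0 0 -1" --pt "0 0 0 0 0 0 -1"

```text
time_s: 16.38
eef_pos: [453.3, -262.5, 121.6]
ee_rot: [-0.001, 0.795, 0.607, -0.001]
force: [-0.2, -0.1, -0.6]
grip_width: 0.081
```

```bash
python3 - <<'E'
from h import *
s=st();S=cap("scene");T=cap("top")
cv2.imwrite("pics/s7.png",S["img"]);cv2.imwrite("pics/t7.png",T["img"])
p=s["eef_pos"];np.set_printoptions(suppress=True,precision=1,linewidth=220)
q=proj(S,p-[0,0,44.7])[0];print("tip px pred",q,"with bias",proj(S,p-[3,-1.2,44.7]),"lock",proj(S,[[453.5-3,-265+1.2,60]]))
x,y=q.astype(int);g=cv2.cvtColor(S["img"],cv2.COLOR_BGR2GRAY);print(y-14,x-12);print(g[y-14:y+8,x-12:x+13])
E
```

```text
16.3833 [ 453.288 -262.479  121.603] tilt -0.0022010833453663154 0.0004172626752223872 F [-0.221 -0.099 -0.589] M [-0.018  0.026  0.004] jaw -0.2673069476946095 g 0.08137594183708277 j [-0.748  0.395  1.618 -0.001  1.13  -0.48 ]
tip px pred [368.6 155.4] with bias [[369.2 155.8]] lock [[369.  159.1]]
141 356
[[197 196 197 197 197 198 198 198 187 169 194 114  54  53  63  82  88  61  57 199 201 197 196 196 197]
 [197 197 196 197 196 196 197 197 198 201 182  93  49  54  54  57  62  47  93 191 204 198 198 198 192]
 [197 196 197 197 197 196 196 197 197 200 175  85  51  54  55  53  50  47 164 182 189 187 180 179 183]
 [197 197 196 197 196 197 197 197 197 200 182  90  50  53  55  52  45 118 191 155 135 178 131 139 179]
 [197 196 197 197 196 197 197 197 198 201 198 121  56  52  53  48  85 180 189 160 163 192 117 134 170]
 [197 197 197 197 197 198 198 200 189 178 184 166 117  64  57  52 147 198 200 199 200 193 112 101 133]
 [201 199 198 197 198 199 189 179 149 102 112 163 136  83  77  71 172 198 198 197 198 203 118  91 102]
 [177 192 192 199 201 190 152 117 108  87  74 112  98  90  89  84 183
[... 776 characters left out ...]
 117 117 113 108 128 124 108  92  97 105 101 127 163 182 179 177 177 179 178 177]
 [ 93  91  92  90 106 108 116 111 102 117 103  98  93  98 102  98 103 114 181 181 179 179 178 177 177]
 [ 93  92  93  93  92  91 106 105 105  97  94  92  93  94  94  93  97  95 152 166 178 178 177 176 178]
 [ 95  94  92  92  93  92  92  91 103 103  99  96  94  92  90  91  96  97  95 141 175 177 178 178 179]
 [102  96  93  93  92  93  93  92  96 102 104 102  99  95  95  97 101 102  95 152 178 179 179 179 178]
 [ 98 101  95  93  93  93  92  91  91  96 101 103 103 107 104 103 103  99  90 155 171 179 179 177 176]
 [ 78  95  94  93  94  91  92  92  93  93  94  96  98 104 101  99  95  90  85 132 156 169 176 177 175]]
```

>>> play_rows --pt "0.3 -2.5 -6 0 -0.002 -0.003 -1" --pt "0 0 -5 0 0 0 -1" --pt "0 0 0 0 0 0 -1" --pt "0 0 0 0 0 0 -1"

```text
time_s: 16.82
eef_pos: [454.8, -266.4, 113.3]
ee_rot: [0.003, 0.796, 0.605, 0.001]
force: [0.8, -0.5, -1.4]
grip_width: 0.084
```

```bash
python3 -c "from h import *;st()"
```

```text
16.8167 [ 454.84  -266.408  113.271] tilt 0.004400162715921755 -0.003807258374949795 F [ 0.772 -0.472 -1.359] M [ 0.005 -0.005  0.042] jaw -0.27049407567929706 g 0.08421158151013496 j [-0.752  0.407  1.624  0.     1.104 -0.482]
```

>>> play_rows --pt "-1.2 1.3 0 0.003 0.004 -0.001 -1" --pt "0 0 -4 0 0 0 -1" --pt "0 0 0 0 0 0 -1"

```text
time_s: 17.07
eef_pos: [453.6, -265.2, 109.4]
ee_rot: [0.0, 0.796, 0.605, -0.0]
force: [-0.3, 0.4, -1.3]
grip_width: 0.087
```

```bash
python3 -c "from h import *;st()"
```

```text
17.0667 [ 453.579 -265.172  109.411] tilt 0.0003629538161901672 -0.000933389174438882 F [-0.252  0.399 -1.287] M [-0.008 -0.002  0.024] jaw -0.27173914598844506 g 0.08695910158866524 j [-0.752  0.411  1.63  -0.     1.1   -0.48 ]
```

>>> play_rows --pt "0 0 -4 0 0 0 -1" --pt "0 0 -3 0 0 0 -1"

```text
time_s: 17.23
eef_pos: [453.8, -265.3, 102.4]
ee_rot: [0.001, 0.796, 0.605, -0.0]
force: [-0.1, -0.4, -0.4]
grip_width: 0.087
```

```bash
python3 -c "from h import *;st()"
```

```text
17.2333 [ 453.768 -265.291  102.363] tilt 0.0009676107626349293 -0.0014824822877614185 F [-0.094 -0.441 -0.408] M [ 0.033  0.105 -0.008] jaw -0.27171905217012604 g 0.08671556687936079 j [-0.752  0.42   1.637 -0.     1.083 -0.48 ]
```

There's no contact force with the tip estimated 2 mm below the mouth, so it seems to be entering. I'll continue down.

>>> play_rows --pt "0 0 -3 0 0 0 -1" --pt "0 0 -3 0 0 0 -1" --grip_force 100

```text
time_s: 17.4
eef_pos: [453.5, -265.2, 95.7]
ee_rot: [0.001, 0.796, 0.605, -0.0]
force: [-2.7, 0.3, 1.6]
grip_width: 0.077
```

```bash
python3 -c "from h import *;st()"
```

```text
17.4 [ 453.545 -265.224   95.672] tilt 0.00032026828969015686 -0.0012497156851594277 F [-2.679  0.319  1.647] M [ 0.187  0.476 -0.026] jaw -0.2716219654112202 g 0.07663673745185691 j [-0.752  0.429  1.644 -0.001  1.068 -0.48 ]
```

>>> play_rows --pt "0 0 -3 0 0 0 -1" --pt "0 0 -3 0 0 0 -1"

```text
time_s: 17.57
eef_pos: [453.4, -265.3, 89.6]
ee_rot: [0.001, 0.796, 0.605, -0.0]
force: [-2.5, 1.0, 13.7]
grip_width: 0.072
```

```bash
python3 -c "from h import *;st()"
```

```text
17.5667 [ 453.416 -265.339   89.613] tilt -5.5156892509852806e-05 -0.0015700406150271362 F [-2.486  0.987 13.731] M [ 0.236  0.557 -0.058] jaw -0.2713820183675886 g 0.07202552633303093 j [-0.752  0.437  1.65  -0.001  1.054 -0.48 ]
```

The reading of 13.7 N at about 15 mm depth is the stiff pins. I'll keep pushing.

>>> play_rows --pt "-0.3 0 -3 0 0 0 -1" --pt "0 0 -3 0 0 0 -1"

```text
time_s: 17.73
eef_pos: [454.0, -266.1, 85.3]
ee_rot: [0.002, 0.796, 0.605, -0.0]
force: [-2.9, 1.9, 4.4]
grip_width: 0.071
```

```bash
python3 -c "from h import *;st()"
```

```text
17.7333 [ 454.043 -266.095   85.251] tilt 0.002661712457090443 -0.003956425055253384 F [-2.877  1.945  4.407] M [ 0.509  0.593 -0.034] jaw -0.27133943122493553 g 0.07148150276515924 j [-0.752  0.442  1.655 -0.001  1.04  -0.48 ]
```

>>> play_rows --pt "0 0 -3 0 0 0 -1" --pt "0 0 -2 0 0 0 -1"

```text
time_s: 17.9
eef_pos: [453.9, -265.9, 80.6]
ee_rot: [0.002, 0.796, 0.605, -0.0]
force: [-3.2, 2.6, 5.4]
grip_width: 0.072
```

```bash
python3 -c "from h import *;st()"
```

```text
17.9 [ 453.905 -265.936   80.628] tilt 0.0024917530346118336 -0.0038076055598860585 F [-3.221  2.609  5.446] M [ 0.42   0.665 -0.002] jaw -0.27127816967395746 g 0.07223224050736887 j [-0.752  0.448  1.659 -0.001  1.03  -0.48 ]
```

>>> play_rows --pt "-0.4 0.4 -2.5 0 0 0 -1" --pt "0 0 -2 0 0 0 -1"

```text
time_s: 18.07
eef_pos: [453.7, -265.9, 76.5]
ee_rot: [0.003, 0.796, 0.605, -0.0]
force: [-2.9, 1.9, 22.8]
grip_width: 0.074
```

```bash
python3 -c "from h import *;st()"
```

```text
18.0667 [ 453.717 -265.884   76.511] tilt 0.0033138497255531356 -0.005020256695232704 F [-2.906  1.861 22.84 ] M [ 0.509  0.675 -0.004] jaw -0.2710790458816428 g 0.07402362133794996 j [-0.752  0.453  1.665 -0.002  1.018 -0.48 ]
```

>>> play_rows --pt "0 0 -2 0 0 0 -1" --pt "0 0 -2 0 0 0 -1"

```text
time_s: 18.23
eef_pos: [454.5, -266.9, 76.4]
ee_rot: [0.005, 0.796, 0.605, -0.0]
force: [-9.8, 7.0, 27.7]
grip_width: 0.074
```

```bash
python3 -c "from h import *;st()"
```

```text
18.2333 [ 454.467 -266.929   76.364] tilt 0.005537470447803246 -0.008341226717203986 F [-9.8    7.035 27.656] M [ 1.343  1.926 -0.029] jaw -0.2705461839957999 g 0.07392542279304684 j [-0.752  0.454  1.664 -0.003  1.014 -0.48 ]
```

The key has bottomed (28 N at TCP z 76.4, against an expected 76.7). I'll relieve the side load, then start turning clockwise.

>>> play_rows --pt "-0.8 1 0 0 0 0 -1" --pt "0 0 0 0.005 -0.003 0 -1"

```text
time_s: 18.4
eef_pos: [453.5, -265.5, 77.0]
ee_rot: [0.004, 0.796, 0.605, 0.002]
force: [-2.7, 1.5, 0.6]
grip_width: 0.074
```

```bash
python3 -c "from h import *;st()"
```

```text
18.4 [ 453.481 -265.546   76.952] tilt 0.008444589888116643 -0.0031311105198419046 F [-2.688  1.488  0.584] M [0.272 0.342 0.004] jaw -0.2702229610278264 g 0.0740621088685771 j [-0.755  0.45   1.668  0.004  1.015 -0.487]
```

>>> play_rows --pt "0 0 0 0 0 -0.1 -1" --pt "0 0 0 0 0 -0.1 -1" --pt "0 0 0 0 0 -0.1 -1"

```text
time_s: 18.65
eef_pos: [453.3, -265.5, 76.8]
ee_rot: [0.004, 0.88, 0.476, 0.002]
force: [-2.4, 2.1, 6.8]
grip_width: 0.077
```

```bash
python3 -c "from h import *;st()"
```

```text
18.65 [ 453.257 -265.513   76.842] tilt 0.007369101977426075 -0.004213593402262558 F [-2.374  2.108  6.817] M [0.404 0.491 0.068] jaw -0.5790105521187254 g 0.0773862172357637 j [-0.754  0.45   1.669  0.002  1.015 -0.176]
```

>>> play_rows --pt "0 0 0 0 0 -0.12 -1" --pt "0 0 0 0 0 -0.12 -1" --pt "0 0 0 0 0 -0.12 -1" --pt "0 0 0 0 0 -0.12 -1" --pt "0 0 0 0 0 -0.12 -1"

```text
time_s: 19.07
eef_pos: [453.1, -265.3, 76.9]
ee_rot: [0.003, 0.983, 0.182, 0.001]
force: [-3.1, 1.2, 5.6]
grip_width: 0.072
```

```bash
python3 -c "from h import *;st()"
```

```text
19.0667 [ 453.079 -265.33    76.854] tilt 0.0039993209478794076 -0.005824292090459138 F [-3.135  1.2    5.608] M [0.325 0.493 0.086] jaw -1.2048789060411322 g 0.0720824803238755 j [-0.752  0.45   1.668 -0.002  1.017  0.454]
```

>>> play_rows --pt "0 0 -0.2 0 0 -0.12 -1" --pt "0 0 0 0 0 -0.12 -1" --pt "0 0 0 0 0 -0.12 -1" --pt "0 0 0 0 0 -0.12 -1"

```text
time_s: 19.4
eef_pos: [453.0, -265.3, 76.8]
ee_rot: [0.003, 0.998, -0.067, 0.001]
force: [-4.0, 1.8, 5.9]
grip_width: 0.073
```

```bash
python3 -c "from h import *;st()"
```

```text
19.4 [ 453.05  -265.27    76.822] tilt 0.0009808268148207133 -0.005900334398505082 F [-3.967  1.833  5.861] M [0.345 0.504 0.113] jaw -1.7047755278886334 g 0.07287861053173517 j [-0.751  0.452  1.666 -0.004  1.019  0.956]
```

>>> play_rows --pt "0 0 0 0 0 -0.1 -1" --pt "0 0 0 0 0 -0.05 -1"

```text
time_s: 19.57
eef_pos: [453.1, -265.3, 76.8]
ee_rot: [0.003, 0.989, -0.147, 0.0]
force: [-2.3, 2.1, 5.4]
grip_width: 0.076
```

```bash
python3 -c "from h import *;st()"
```

```text
19.5667 [ 453.066 -265.285   76.832] tilt 0.0001466542799664739 -0.005499218462942001 F [-2.268  2.08   5.412] M [0.259 0.523 0.125] jaw -1.8659692319477517 g 0.07602786257352608 j [-0.751  0.452  1.665 -0.005  1.021  1.117]
```

>>> play_rows --pt "0 0 -0.2 0 0 -0.04 -1" --pt "0 0 -0.2 0 0 -0.04 -1"

```text
time_s: 19.73
eef_pos: [453.2, -265.3, 76.8]
ee_rot: [0.003, 0.982, -0.188, 0.0]
force: [-3.2, 2.6, 8.6]
grip_width: 0.07
```

```bash
python3 -c "from h import *;st()"
```

```text
19.7333 [ 453.198 -265.332   76.791] tilt -6.565352009771743e-05 -0.005290913534043157 F [-3.188  2.561  8.584] M [0.467 0.739 0.498] jaw -1.9498960257180447 g 0.07046752533858602 j [-0.751  0.453  1.664 -0.005  1.021  1.201]
```

The torque rose from 0.12 to 0.5 N m after 1.68 rad, so the key is at the stop. I'll hold it there and take a last look.

>>> play_rows --pt "0 0 -0.2 0 0 -0.005 -1" --pt "0 0 -0.2 0 0 -0.005 -1" --pt "0 0 -0.2 0 0 -0.005 -1" --pt "0 0 -0.2 0 0 -0.005 -1"

```text
time_s: 20.07
eef_pos: [453.2, -265.3, 76.8]
ee_rot: [0.003, 0.98, -0.198, 0.0]
force: [-3.4, 1.9, 7.6]
grip_width: 0.072
```

```bash
python3 - <<'E'
from h import *
st();S=cap("scene");st()
im=S["img"];a=cv2.resize(im[130:190,330:410],(400,300),interpolation=cv2.INTER_CUBIC);b=cv2.resize(im[130:310,230:470],(400,300),interpolation=cv2.INTER_CUBIC)
cv2.imwrite("pics/z.png",np.hstack([a,b]))
E
```

```text
20.0667 [ 453.177 -265.28    76.807] tilt -0.0005023249916741103 -0.005019688721728225 F [-3.368  1.913  7.634] M [0.428 0.572 0.509] jaw -1.9688247311657996 g 0.07187420756844673 j [-0.751  0.453  1.664 -0.005  1.022  1.221]
20.1167 [ 453.186 -265.273   76.805] tilt -0.0004959958195900798 -0.005042440321769694 F [-4.027  2.634  7.956] M [0.432 0.634 0.44 ] jaw -1.9690380077355907 g 0.07239314586876619 j [-0.751  0.453  1.664 -0.005  1.022  1.221]
```

View pics/z.png

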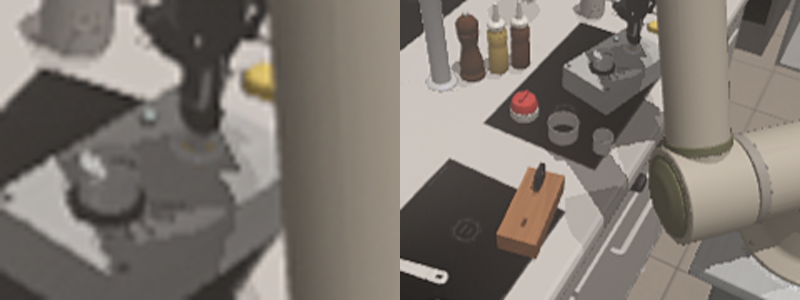

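The picture shows the key gripped in the lock at left crop (200,120), the sleeve standing at (110,185), and the square key and bystanders in place. The turning torque is holding at about 0.45 N m against the stop, so I'm handing the job in.

```bash
python3 -c "
from h import *
print(ctrl.finish_job());st()"
```

```text
the job is handed in; nothing more can be done
None
the job is handed in; nothing more can be done
```

I set the sleeve to position 4, pushed the round-headed key home in the lock, turned it clockwise to its stop, and handed the job in while still gripping and holding it. No verdict is reported, so what follows is my own checks.

- **Sleeve:** it started at position 1 and the first turn left it at 3. A second turn slipped on the barrel's top edge, so I gripped lower and turned it once more. After that the top and scene views both showed the pointer at the four-dot row. I did not re-measure it at the very end, because the arm shaded it in the last picture.
- **Key depth:** it passed the pins at up to about 14 N and bottomed at about 28 N. From the tool height, the tip is about 28 mm down. Tilt was about 0.005 rad.
- **Key turn:** the gripper turned about 1.7 rad. Torque rose from 0.12 to 0.45–0.5 N m at the stop and was holding there at hand-in. The gripper turned about 0.1 rad beyond the expected 1.57, which I take as key play and flex in the grip. I could not read the plug angle directly.
- **Bystanders:** the square key and the items visible in the last picture looked untouched. Robot time at hand-in was about 20 s of the 61 allowed.
- **Disagreement:** camera positions were about 3 mm off from where the gripper actually met the sleeve and the key. I corrected for this when lining up with the lock.

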